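# Clamp a paint can in the shaker at the paint desk

### The job

A pint paint can has been set down loosely on the cradle plate of the can shaker. With the fingertips, push it back along the plate, without lifting or tipping it, until it sits fully home in the V-shaped stop; then push the handle of the toggle clamp over and down until it snaps past centre and locks, with the clamp's rubber foot pressing on the lid. Leave the other things on the counter where they are.

Things in the scene. Friction and masses are not known exactly. Their poses are not given: they have to be found in the camera images.
- shaker: Can shaker fixed to the counter. Origin: on the counter, below the middle of a can that is home. Own x: the can's way into the V stop; y: from the motor housing to the clamp; z up. Steel cradle plate: top at z = 55 mm, x -107 to 63, y -68 to 156. Motor housing: grey box, x -120 to 120, y -305 to -90, top 160. Clamp column: x -22 to 22, y 78 to 150, bracket up to 189. Bolted down, cannot move
- home (a point): point on the cradle plate, 55 mm above the counter, where the middle of the can's underside lies when the can touches both faces of the V stop: two upright steel faces, 45 mm tall and 52 mm long, at 60 degrees to each other, open towards the shaker's -x
- can: the pint can to be clamped: steel tin with a white paper label, 86 mm diameter, 97 mm tall, 0.4 to 0.8 kg, standing upright on the cradle plate 30 to 55 mm short of home (in the shaker's -x) and up to 14 mm to either side. Origin: centre of its underside
- clamp_handle (a joint): angle (rad) between clamp handle and clamp arm: 0 = open, as found; about 2.68 = locked at its stop. Toggle links lower the arm as the handle is pushed down. Let go before dead centre (about 2.6, the handle then 5 degrees above level), it springs back open; past it the clamp snaps to 2.68 and stays. Takes up to about 8 N, square to the handle, near its end
- handle_end (a point): free end of the clamp handle, on its middle line: a bar 120 mm long, with a black round grip 18 mm thick over its last 93 mm, in the shaker's plane x = 0. Its end, in the shaker's frame: open, y 171, z 262 mm, handle pointing to +y and up, 60 degrees above level; at 55 degrees y 181, z 259; at 37 degrees y 216, z 247; at 28 degrees y 225, z 240; locked, level along +y, y 233, z 194
- clamp_foot: rubber foot, 25 mm diameter, on a sprung spindle at the end of the steel clamp arm, which pivots at y 95, z 178 mm in the shaker's plane x = 0. Open, the arm stands upright to z 280 mm, the foot pointing inwards to y 70 mm. Locked on a can that is home, the foot presses the middle of its lid with about 8 N. Origin: centre of its pressing face
- spare_can: another pint can of the same kind, standing on the counter behind the clamp handle. Leave it. Origin: centre of its underside
- tub: white plastic filler tub with a red lid, 100 mm diameter, 105 mm tall, on the counter behind the V stop. Leave it. Origin: centre of its underside
- cartridge: sealant cartridge, 50 mm diameter, 265 mm tall with its nozzle, standing on the counter behind the motor housing. Leave it. Origin: centre of its underside
- putty_knife: putty knife, 200 mm long, lying on the motor housing. Leave it
- brush: paint brush, 210 mm long, lying on the counter in front of the shaker. Leave it
- sample_jar: sample jar, 56 mm diameter, 62 mm tall, on the counter in front of the cradle. Leave it. Origin: centre of its underside
- hammer: hammer, 270 mm long, lying on the counter to the clamp's outer side. Leave it
There are look-alikes about, which are no part of the job. What is shaped like the can but blue or yellow is not meant.

How it is judged:
By the outcome, as a careful person would: the job done as asked, in the order asked, and still so for the second after the job is handed in, with the robot touching nothing.
It also fails if it takes over 64 s, if anything falls off the work surface, if the arm or the gripper's body presses on something with over 40 N, if the wrist force passes 120 N, or if a joint passes its speed limit or range.

### The arm

A 6-joint arm with a two-finger parallel gripper is mounted at the origin on the work surface. World frame = base frame: x ahead of the robot, y to its left, z up, the work surface at z = 0. Lengths are in m, angles in rad, forces in N, time in s.
With the tool pointing down it reaches from about 0.25 to 0.775 m from the base axis. Payload 4 kg.
Tool frame: the origin (TCP) lies between the finger pads; the fingertips stand 11 mm ahead of it and the grasp point (between the pads) lies 8 mm behind it; z points along the fingers, y is the direction in which the jaws open and shut (so a half turn about z gives the same grasp; the last joint's range is limited). The gripper opens to 94 mm and grips with 3 to 60 N. Pads are 16 mm wide; open, the fingers measure 119 mm over their backs; the gripper's body (75 mm by 177 mm) begins 78 mm behind the grasp point.
Start: joints at [-1.296, 0.087, 1.371, -0, 1.684, -0.103], TCP at [0.203, -0.511, 0.217] pointing down, gripper open.
Joint ranges: [-3.1, 3.1], [-0.76, 2.03], [0.27, 2.55], [-1.08, 4.22], [0.17, 2.65], [-2.57, 2.57]. Speed limits (rad/s): [2.79, 2.79, 3.14, 3.14, 3.14, 3.14].

### API

Orientations are given as [roll, pitch, yaw] about the fixed x, y, z axes, in that order (R = Rz(yaw) Ry(pitch) Rx(roll)).
In Python, from bench import get_obs, cams, ticket gives the robot as it stands. The module is installed in compiled form; this text tells all that it offers.
- The arm moves only by the shell command python3 -m crank 'ROWS'. ROWS is JSON, a list of rows, each an object of numbers: "tx", "ty", "tz": the shift along the tool's x, y, z in cm; "twist": the turn about the tool's z in degrees; "grip": the opening, from 0 (shut) to 1 (fully open). In form: [{"tx": .., "ty": .., "tz": .., "twist": .., "grip": ..}, ...]. A call has 1 to 12 rows; each row shifts and turns the commanded pose from where the row before left it, along the tool's axes as they then stand; what a row does not reach is not made up. A row lasts 1/8 s, in which the tool goes at most 62.5 mm and 10.7 degrees, less where a joint would pass 70% of its speed; a pose out of reach is approached as far as the arm can. A call is refused whole if a number of a shift passes 6.25 or a number of a turn 10.7, either way. A call with a gripper value outside its range is refused whole. The fingers move at their own pace and stop on an object; the grip force is fixed at half the most. Time passes only in rows, so rows that do not move let the fingers close. It gives the time, the measured TCP pose, the force and the opening at its end, in the units of the state.
- get_obs(): the state, without advancing time (a new reading comes with each control period).
- cams.snapshot(name): name is "scene" or "side" or "wrist"; returns a dict with "frame" (420x560x3 uint8, red, green, blue), "intrinsics" (3x3 intrinsics, pixels), "R" (3x3) and "t" (3): a world point X has camera coordinates R X + t; the wrist camera has in their place "hand_eye" (4x4, takes a point from camera to tool coordinates, whose origin is the TCP and whose axes are the flange's). Camera axes: x right, y down, z forward; pixel columns grow to the right and rows downward; lengths in m; the calibration is good to about 2 mm. The wrist camera is an equidistant fisheye: a pixel r from the principal point sees the ray r / f radians off the axis. A picture is of the moment at which its call begins: read the wrist's pose just before it. There is no depth.
- ticket.close_job(): hands the job in, once; it reports no verdict.
Trained networks look in a picture, given as the dict that the camera call returned (one of the last four; its "shot" number tells which), for a name from the list of things; names that differ only in an ending like _2 or _b are one class to them, and where a whole thing is asked for, a point or a joint stands for the part that bears it (a point fixed in the world has none). Each returns a list of dicts, best first, with "conf" (0 to 1); they miss things now and then, are a little off and sometimes report something else, mostly with a low value. They report only what shows in the picture. A call takes as long as a camera call. They do not tell look-alikes from the thing itself.
- cams.outline_of(picture, query): "region" (420x560 bool, what is visible of it) and "centre" ([column, row] in pixels, amid what is visible of it).
The state is a dict: "time": time; "joint_positions": joint angles; "qvel": joint speeds; "joint_torque": joint torques, N m; "tool_pos": TCP position; "ee_rot": TCP orientation; "wrist_force": force on the tool from outside, world axes, zero at the start; "wrist_torque": the same for the moment, N m; "width": finger opening in m.
Only numpy, scipy, OpenCV 4.12 (cv2) and the standard library are available. Lean on these libraries where they do the work, as an engineer would, in place of code of your own. Each camera call takes 0.05 s, during which the arm holds its last target.

## Working session

There is one attempt and no reset: what is moved stays moved. The work goes in short steps, Python scripts to look and compute and a shell command to move; the robot and the scene stay as the last step left them, time stands still between calls to the robot, and variables do not carry over. Pictures are saved under pics/ and viewed, and the job is handed in when it is done.

```bash
mkdir -p pics
cat > h.py <<'E'
import numpy as np, cv2
from bench import get_obs, cams, ticket
def snap(n,f):
    s=cams.snapshot(n); cv2.imwrite('pics/'+f,s['frame'][:,:,::-1]); return s
E
python3 - <<'E'
from h import *
o=get_obs(); print({k:np.round(v,3) for k,v in o.items()})
for n in ['scene','side']:
    s=snap(n,n+'0.png'); print(n,s['intrinsics'].tolist(),np.round(s['R'],4).tolist(),np.round(s['t'],4).tolist())
    for q in ['shaker','can','clamp_handle','clamp_foot','tub','spare_can','cartridge','sample_jar']:
        for d in cams.outline_of(s,q)[:3]:
            ys,xs=np.where(d['region']); print(q,round(d['conf'],2),np.round(d['centre'],1),xs.min(),xs.max(),ys.min(),ys.max())
s=snap('wrist','wrist0.png'); print(s['intrinsics'].tolist(),np.round(s['hand_eye'],4).tolist())
E
```

```text
{'time': np.float64(0.0), 'joint_positions': array([-1.296,  0.088,  1.372,  0.   ,  1.684, -0.103]), 'qvel': array([-0.   ,  0.001,  0.001,  0.   , -0.001,  0.001]), 'joint_torque': array([ 1.0000e-03, -3.4018e+01, -3.0242e+01,  7.2000e-02,  3.3000e-02,
       -0.0000e+00]), 'tool_pos': array([ 0.203, -0.511,  0.215]), 'ee_rot': array([-3.139, -0.   ,  0.378]), 'wrist_force': array([ 0.895, -0.254, -0.468]), 'wrist_torque': array([ 0.032, -0.044, -0.027]), 'width': np.float64(0.094)}
scene [[395.39074560921176, 0.0, 279.6820464446694], [0.0, 395.39074560921176, 215.24920270096476], [0.0, 0.0, 1.0]] [[-0.7566, 0.6538, -0.0114], [0.5438, 0.6194, -0.5663], [-0.3632, -0.4347, -0.8241]] [0.4062, -0.165, 1.3883]
shaker 0.98 [202.  188.9] 132 282 120 249
shaker 0.5 [259.7 188.3] 251 268 178 200
shaker 0.25 [248.  211.2] 243 256 202 228
can 0.9 [290.6 172.1] 279 305 153 191
can 0.64 [281.9 135.6] 274 298 120 155
can 0.58 [258.8 162.1] 243 269 140 177
clamp_handle 0.76 [250.4 212.3] 243 256 202 228
clamp_foot 0.64 [234.8 175.5] 227 234 174 181
tub 0.57 [190.4 239. ] 173 211 217 262
spare_can
[... 456 characters left out ...]
32.9] 343 361 216 254
can 0.89 [358.4 200.4] 350 367 188 214
can 0.74 [310.5 189.6] 292 319 169 207
clamp_handle 0.59 [268.6 185.5] 259 276 174 205
tub 0.95 [257.3 185.6] 245 273 166 205
spare_can 0.94 [239.9 219.1] 225 252 201 238
cartridge 0.69 [274.5 141.9] 269 282 119 172
cartridge 0.18 [237.9 219.7] 224 252 200 239
sample_jar 0.86 [329.2 217.4] 320 337 207 230
sample_jar 0.39 [256.5 185. ] 246 272 166 204
sample_jar 0.29 [281.8 156.1] 276 283 152 159
[[325.19226210127806, 0.0, 274.9939663089253], [0.0, 325.19226210127806, 208.93804870958493], [0.0, 0.0, 1.0]] [[-0.0005, -0.9666, -0.2564, 0.0745], [1.0, -0.0008, 0.0009, -0.0001], [-0.0011, -0.2564, 0.9666, -0.1682], [0.0, 0.0, 0.0, 1.0]]
```

Run:
```python
import cv2
for n,(x0,y0) in {'scene':(120,95),'side':(200,90)}.items():
    i=cv2.imread(f'pics/{n}0.png'); c=i[y0:y0+210,x0:x0+210]
    cv2.imwrite(f'pics/{n}0c.png',cv2.resize(c,(588,588),interpolation=cv2.INTER_CUBIC))
```

```text
(no output)
```

View pics/scene0c.png

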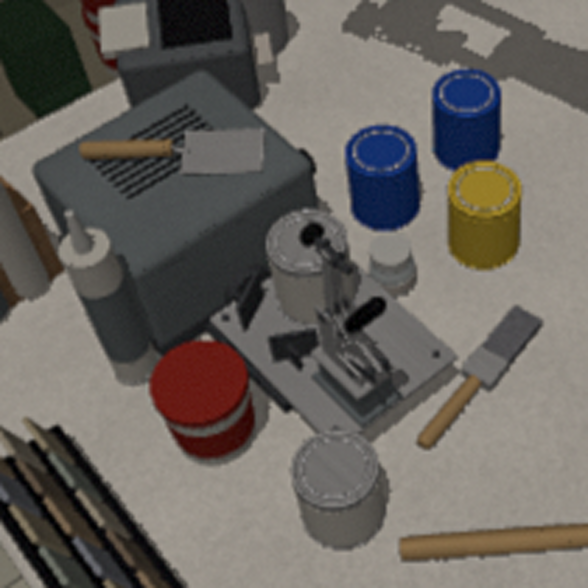

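View pics/side0c.png

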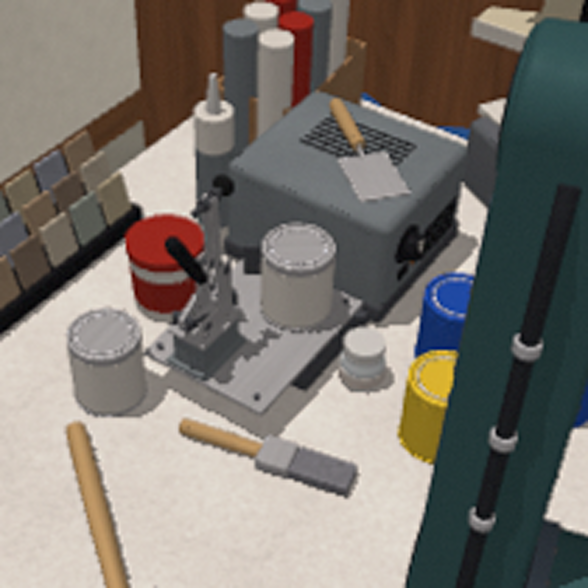

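View pics/wrist0.png

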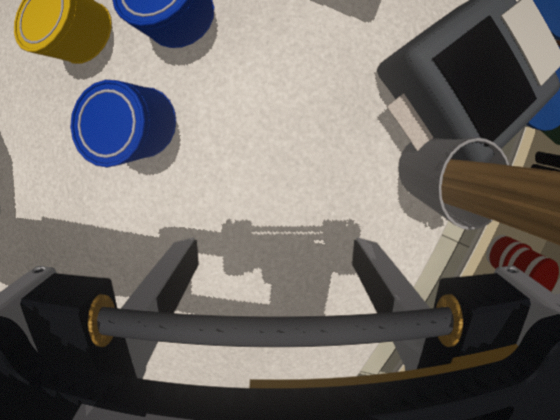

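View pics/scene0.png

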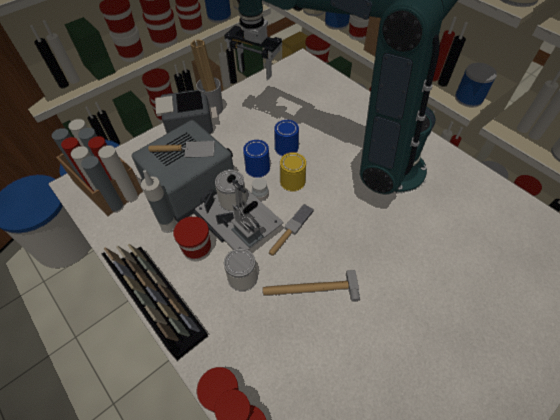

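Run:
```python
import cv2
for n,(x0,y0) in {'scene':(130,118),'side':(245,118)}.items():
    i=cv2.imread(f'pics/{n}0.png'); c=i[y0:y0+135,x0:x0+155]
    c=cv2.resize(c,None,fx=4.4,fy=4.4,interpolation=cv2.INTER_CUBIC)
    for k in range(0,155,20): cv2.putText(c,str(x0+k),(int(k*4.4),10),0,.35,(0,0,255)); cv2.line(c,(int(k*4.4),12),(int(k*4.4),18),(0,0,255))
    for k in range(0,135,20): cv2.putText(c,str(y0+k),(0,int(k*4.4)+4),0,.35,(0,0,255))
    cv2.imwrite(f'pics/{n}0d.png',c)
```

```text
(no output)
```

View pics/scene0d.png

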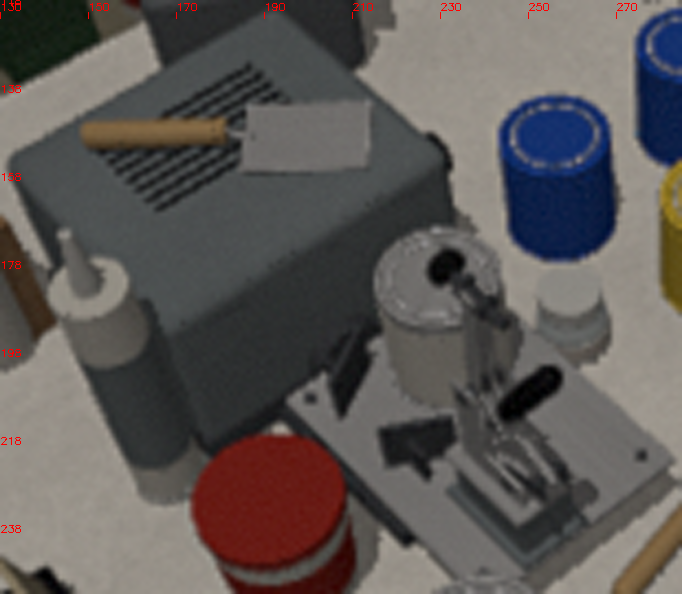

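View pics/side0d.png

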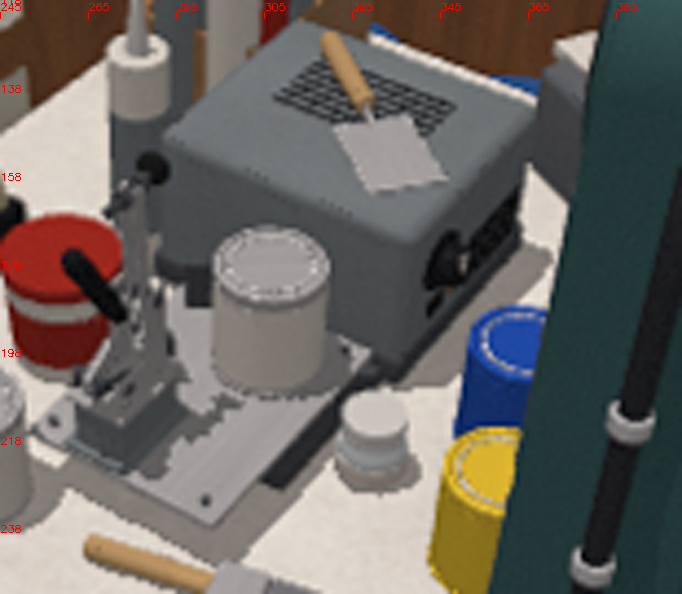

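```bash
cat > fit.py <<'E'
from h import *
from scipy.optimize import least_squares
S={n:cams.snapshot(n) for n in ['scene','side']}
def proj(s,X):
    c=s['R']@X+s['t']; p=s['intrinsics']@c; return p[:2]/p[2]
off={'scene':(130,118),'side':(245,118)}
F=[('scene',(63,-68,55),(285,402),1),('scene',(-107,156,55),(672,462),1),
('side',(-107,156,55),(213,518),1),('side',(63,156,55),(38,428),1),('side',(-107,-68,55),(375,352),1),
('scene',(0,171,262),(555,371),.7),('side',(0,171,262),(70,256),.7),
('scene',(120,-305,160),(7,162),.5),('scene',(120,-90,160),(172,335),.5),('scene',(-120,-90,160),(450,150),.5),('scene',(-120,-305,160),(280,8),.5),
('side',(120,-90,160),(160,135),.5),('side',(-120,-90,160),(411,243),.5),('side',(-120,-305,160),(538,113),.5),('side',(120,-305,160),(310,16),.5)]
def px(n,u): return np.array(u)/4.4+off[n]-.4
def w(p,q):
    c,s=np.cos(p[2]),np.sin(p[2]); q=np.array(q)/1000
    return np.array([p[0]+c*q[0]-s*q[1],p[1]+s*q[0]+c*q[1],q[2]])
f=lambda p:np.concatenate([k*(proj(S[n],w(p,q))-px(n,u)) for n,q,u,k in F])
best=min((least_squares(f,[.5,-.3,a],loss='soft_l1') for a in np.arange(-3,3.1,1)),key=lambda r:r.cost)
p=best.x; print('shaker',p,np.degrees(p[2]))
for n,q,u,k in F: print(n,q,np.round(proj(S[n],w(p,q))-px(n,u),2))
g=lambda c:np.concatenate([proj(S[n],np.array([c[0],c[1],.152]))-px(n,u) for n,u in [('scene',(438,277)),('side',(271,264))]])
c=least_squares(g,p[:2]); print('can',c.x,np.round(c.fun,2))
R=np.array([[np.cos(p[2]),-np.sin(p[2])],[np.sin(p[2]),np.cos(p[2])]]); print('can in shaker',R.T@(c.x-p[:2]))
np.save('p.npy',p)
E
python3 fit.py
```

```text
shaker [ 0.57648674 -0.21744149  0.02205114] 1.2634374135136728
scene (63, -68, 55) [ 0.35 -1.25]
scene (-107, 156, 55) [ 1.05 -1.51]
side (-107, 156, 55) [-0.19  1.63]
side (63, 156, 55) [-2.61 -0.11]
side (-107, -68, 55) [-0.43 -0.14]
scene (0, 171, 262) [-0.34  0.99]
side (0, 171, 262) [-0.3   0.25]
scene (120, -305, 160) [-2.14 -2.05]
scene (120, -90, 160) [-1.61 -0.98]
scene (-120, -90, 160) [ 0.92 -0.47]
scene (-120, -305, 160) [-0.46 -2.95]
side (120, -90, 160) [-1.22 -1.2 ]
side (-120, -90, 160) [ 0.79 -0.91]
side (-120, -305, 160) [ 1.79 -2.32]
side (120, -305, 160) [-2.67 -1.14]
can [ 0.53371732 -0.22961623] [-0.01 -0.17 -0.14  0.07]
can in shaker [-0.04302747 -0.01122875]
```

Run:
```python
from h import *
from scipy.optimize import least_squares
p=np.load('p.npy')
S={n:cams.snapshot(n) for n in ['scene','side']}
def ray(n,u,z):
    s=S[n]; d=s['R'].T@np.linalg.inv(s['intrinsics'])@np.array([*u,1]); c=-s['R'].T@s['t']; return (c+d*(z-c[2])/d[2])[:2]
c,s=np.cos(p[2]),np.sin(p[2]); R=np.array([[c,-s],[s,c]])
o={'scene':(130,118),'side':(245,118)}
for nm,n,u,z in [('blue1','scene',(556,135),.097),('jar','scene',(570,290),.062),('jar','side',(374,412),.062),('yellow','side',(510,460),.097)]:
    w=ray(n,np.array(u)/4.4+o[n],z); print(nm,w.round(3),(R.T@(w-p[:2])).round(3))
for nm,u in [('blue2',(120+465/2.8,95+95/2.8)),('yellow',(120+485/2.8,95+187/2.8))]:
    w=ray('scene',u,.097); print(nm,w.round(3),(R.T@(w-p[:2])).round(3))
```

```text
blue1 [ 0.361 -0.32 ] [-0.217 -0.098]
jar [ 0.432 -0.22 ] [-0.144  0.001]
jar [ 0.429 -0.223] [-0.148 -0.003]
yellow [ 0.31  -0.208] [-0.266  0.015]
blue2 [ 0.225 -0.325] [-0.353 -0.1  ]
yellow [ 0.309 -0.196] [-0.267  0.028]
```

```bash
python3 -m crank '[{"tx":4.35,"ty":-2.1,"grip":0},{"tx":4.35,"ty":-2.1,"grip":0},{"tx":4.35,"ty":-2.1,"grip":0},{"tx":4.35,"ty":-2.1,"grip":0},{"tx":4.35,"ty":-2.1,"grip":0},{"tx":4.35,"ty":-2.1,"grip":0},{"tx":4.35,"ty":-2.1,"grip":0},{"tx":4.35,"ty":-2.1,"grip":0},{"grip":0}]'
python3 -m crank '[{"twist":-10,"grip":0},{"twist":-10,"grip":0},{"twist":-10,"grip":0},{"twist":-10,"grip":0},{"twist":-10,"grip":0},{"twist":-10,"grip":0},{"twist":-9.5,"grip":0},{"grip":0},{"grip":0}]'
python3 - <<'E'
from h import *
snap('side','side1.png'); snap('wrist','wrist1.png'); o=get_obs(); print(o['joint_positions'].round(2),o['wrist_force'].round(2))
E
```

```text
[-1.3   0.09  1.37 -0.    1.68 -0.1 ] [0.2  0.94 0.21]invalid input at $[0]: expected keys tx, ty, tz, twist, grip
invalid input at $[0]: expected keys tx, ty, tz, twist, grip
```

All keys are required.

```bash
python3 -m crank '[{"tx":4.35,"ty":-2.1,"tz":0,"twist":0,"grip":0},{"tx":4.35,"ty":-2.1,"tz":0,"twist":0,"grip":0},{"tx":4.35,"ty":-2.1,"tz":0,"twist":0,"grip":0},{"tx":4.35,"ty":-2.1,"tz":0,"twist":0,"grip":0},{"tx":4.35,"ty":-2.1,"tz":0,"twist":0,"grip":0},{"tx":4.35,"ty":-2.1,"tz":0,"twist":0,"grip":0},{"tx":4.35,"ty":-2.1,"tz":0,"twist":0,"grip":0},{"tx":4.35,"ty":-2.1,"tz":0,"twist":0,"grip":0},{"tx":0,"ty":0,"tz":0,"twist":0,"grip":0}]'
python3 -m crank '[{"tx":0,"ty":0,"tz":0,"twist":-10,"grip":0},{"tx":0,"ty":0,"tz":0,"twist":-10,"grip":0},{"tx":0,"ty":0,"tz":0,"twist":-10,"grip":0},{"tx":0,"ty":0,"tz":0,"twist":-10,"grip":0},{"tx":0,"ty":0,"tz":0,"twist":-10,"grip":0},{"tx":0,"ty":0,"tz":0,"twist":-10,"grip":0},{"tx":0,"ty":0,"tz":0,"twist":-9.5,"grip":0},{"tx":0,"ty":0,"tz":0,"twist":0,"grip":0},{"tx":0,"ty":0,"tz":0,"twist":0,"grip":0}]'
python3 - <<'E'
from h import *
snap('side','side1.png'); snap('wrist','wrist1.png'); o=get_obs(); print(o['joint_positions'].round(2),o['wrist_force'].round(2))
E
```

```text
time: 2.38
tool_pos: [0.4659, -0.2244, 0.2164]
ee_rot: [-3.141, -0.0, 0.383]
wrist_force: [-0.5, 0.4, -0.2]
width: 0.0078
time: 3.5
tool_pos: [0.464, -0.2273, 0.2165]
ee_rot: [-3.141, 0.0, 1.588]
wrist_force: [-0.1, 0.2, -0.0]
width: 0.0005
[-0.56  0.01  1.45 -0.    1.68 -0.58] [ 0.72 -0.58 -0.9 ]
```

View pics/side1.png

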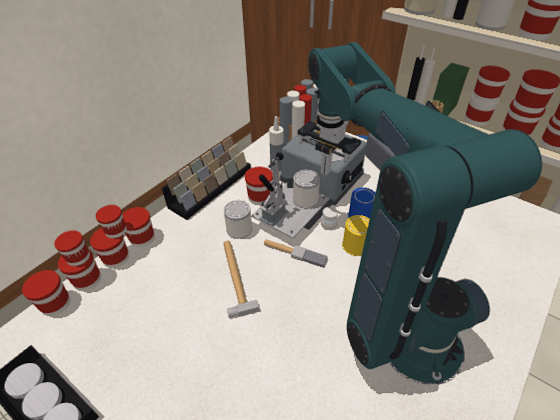

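View pics/wrist1.png

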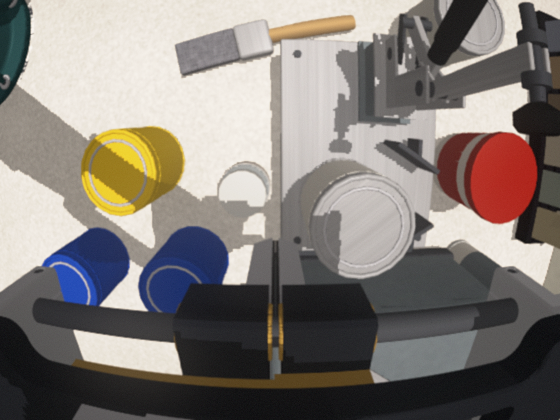

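```bash
cat > wr.py <<'E'
from h import *
from scipy.spatial.transform import Rotation as Ro
def wray(o,s,u,z):
    K=s['intrinsics']; d=np.array([(u[0]-K[0,2])/K[0,0],(u[1]-K[1,2])/K[1,1]]); r=np.linalg.norm(d)
    v=np.array([*(d/r*np.sin(r)),np.cos(r)]); H=s['hand_eye']; R=Ro.from_euler('xyz',o['ee_rot']).as_matrix()
    c=R@H[:3,3]+o['tool_pos']; v=R@H[:3,:3]@v; return c+v*(z-c[2])/v[2]
def sh(X):
    p=np.load('p.npy'); c,s=np.cos(p[2]),np.sin(p[2]); return np.array([[c,s],[-s,c]])@(X[:2]-p[:2])*1000
E
python3 - <<'E'
from wr import *
o=get_obs(); s=cams.snapshot('wrist')
for nm,u,z in [('lid',(363,225),.152),('corner -107,156',(281,41),.055),('edge',(281,150),.055),('hole',(297,238),.055),('hole',(297,53),.055),('jar',(243,183),.062)]:
    X=wray(o,s,u,z); print(nm,X.round(4),sh(X).round(1))
i=s['frame'][80:290,250:500,::-1]; cv2.imwrite('pics/w1c.png',cv2.resize(i,None,fx=3,fy=2.8,interpolation=2))
E
```

```text
lid [ 0.532  -0.2262  0.152 ] [-44.6  -7.7]
corner -107,156 [ 0.4675 -0.0662  0.055 ] [-105.6  153.6]
edge [ 0.4695 -0.1786  0.055 ] [-106.1   41.2]
hole [ 0.4889 -0.2725  0.055 ] [-88.8 -53.1]
hole [ 0.4837 -0.0785  0.055 ] [-89.7 140.9]
jar [ 0.4317 -0.212   0.062 ] [-144.6    8.7]
```

View pics/w1c.png

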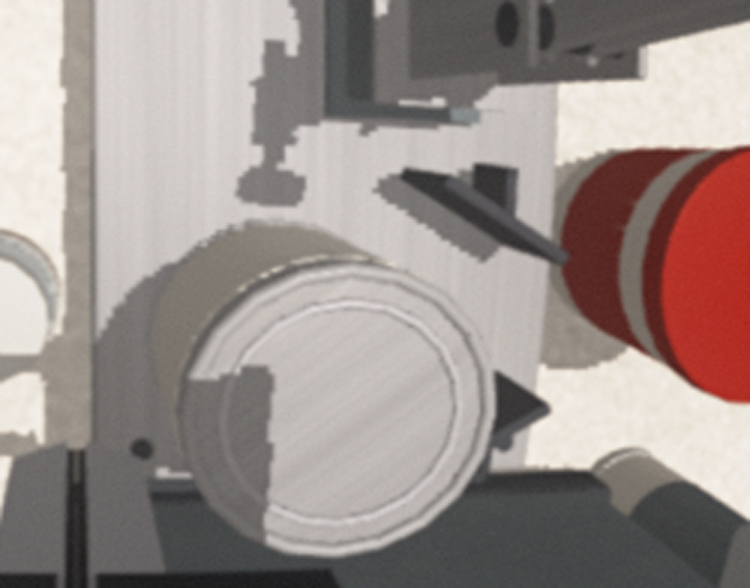

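```bash
python3 -m crank '[{"tx":0.1,"ty":0,"tz":4,"twist":0,"grip":0},{"tx":0.1,"ty":0,"tz":4,"twist":0,"grip":0},{"tx":0.1,"ty":0,"tz":3,"twist":0,"grip":0},{"tx":0,"ty":0,"tz":1.3,"twist":0,"grip":0},{"tx":0,"ty":0,"tz":0,"twist":0,"grip":0},{"tx":0,"ty":0,"tz":0,"twist":0,"grip":0}]'
python3 -m crank '[{"tx":0,"ty":0.5,"tz":0,"twist":0,"grip":0},{"tx":0,"ty":0.4,"tz":0,"twist":0,"grip":0},{"tx":0,"ty":0.3,"tz":0,"twist":0,"grip":0},{"tx":0,"ty":0.3,"tz":0,"twist":0,"grip":0},{"tx":0,"ty":0.3,"tz":0,"twist":0,"grip":0},{"tx":0,"ty":0.3,"tz":0,"twist":0,"grip":0},{"tx":0,"ty":0.3,"tz":0,"twist":0,"grip":0},{"tx":0,"ty":0.3,"tz":0,"twist":0,"grip":0},{"tx":0,"ty":0.3,"tz":0,"twist":0,"grip":0},{"tx":0,"ty":0,"tz":0,"twist":0,"grip":0}]'
python3 - <<'E'
from wr import *
o=get_obs(); s=snap('wrist','wrist2.png'); print(sh(o['tool_pos']))
snap('side','side2.png')
E
```

```text
time: 4.4
tool_pos: [0.4653, -0.2243, 0.0952]
ee_rot: [3.139, 0.002, 1.591]
wrist_force: [-0.2, -0.2, 0.3]
width: 0.0007
time: 5.65
tool_pos: [0.4929, -0.2236, 0.094]
ee_rot: [-3.138, 0.001, 1.59]
wrist_force: [-6.9, -0.1, 5.4]
width: 0.0007
[-83.74313119  -4.26946024]
```

View pics/wrist2.png

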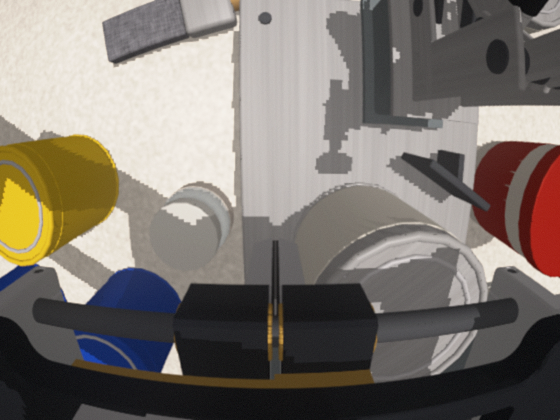

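View pics/side2.png

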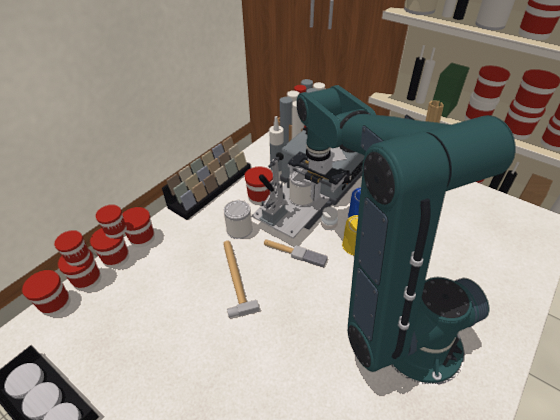

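Run:
```python
import cv2
i=cv2.imread('pics/side2.png')[140:240,240:370]
cv2.imwrite('pics/side2c.png',cv2.resize(i,None,fx=6,fy=5.9,interpolation=2))
i=cv2.imread('pics/wrist2.png')[150:400,230:500]
cv2.imwrite('pics/wrist2c.png',cv2.resize(i,None,fx=2.4,fy=2.4,interpolation=2))
from wr import *
print(get_obs()['wrist_force'],get_obs()['wrist_torque'])
```

```text
[-6.13711165  0.04222063  4.62698458] [-0.17638652  0.72044431 -0.01365152]
```

View pics/side2c.png

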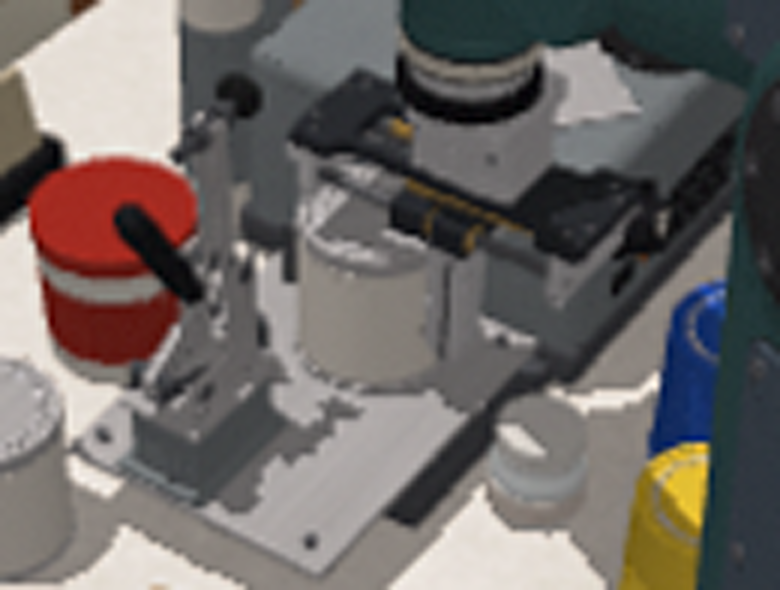

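View pics/wrist2c.png

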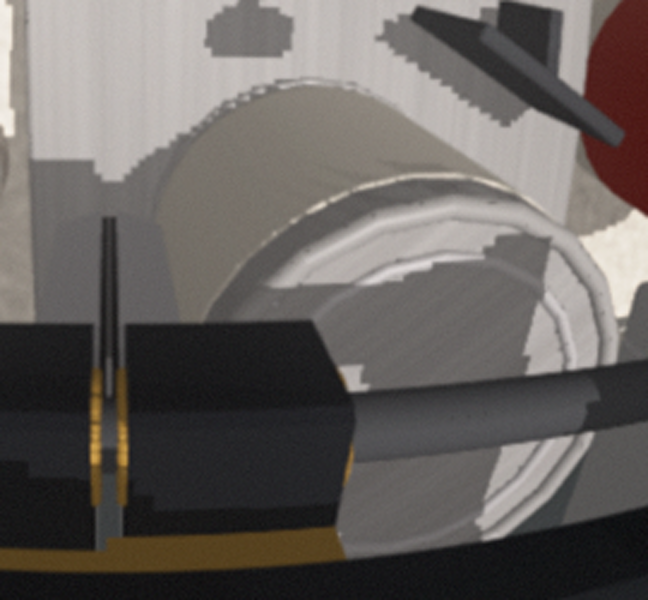

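```bash
python3 -m crank '[{"tx":0,"ty":-0.5,"tz":0,"twist":0,"grip":0},{"tx":0,"ty":-0.5,"tz":-0.1,"twist":0,"grip":0},{"tx":0,"ty":0,"tz":0,"twist":0,"grip":0},{"tx":0,"ty":0,"tz":0,"twist":0,"grip":0},{"tx":0,"ty":0,"tz":0,"twist":0,"grip":0},{"tx":0,"ty":0,"tz":0,"twist":0,"grip":0}]'
python3 -m crank '[{"tx":0,"ty":0.5,"tz":0,"twist":0,"grip":0},{"tx":0,"ty":0.5,"tz":0,"twist":0,"grip":0},{"tx":0,"ty":0.25,"tz":0,"twist":0,"grip":0},{"tx":0,"ty":0.25,"tz":0,"twist":0,"grip":0},{"tx":0,"ty":0.25,"tz":0,"twist":0,"grip":0},{"tx":0,"ty":0.25,"tz":0,"twist":0,"grip":0}]'
```

```text
time: 6.5
tool_pos: [0.4844, -0.2233, 0.0944]
ee_rot: [3.142, 0.0, 1.591]
wrist_force: [-0.9, -0.1, -0.2]
width: 0.0004
time: 7.25
tool_pos: [0.5025, -0.2232, 0.095]
ee_rot: [-3.137, 0.0, 1.59]
wrist_force: [-11.4, 2.3, 7.2]
width: 0.0004
```

Run:
```python
from wr import *
s=snap('side','side3.png'); w=snap('wrist','wrist3.png')
i=s['frame'][150:240,270:350,::-1]
a=cv2.resize(i,None,fx=6,fy=6,interpolation=2)
cv2.imwrite('pics/side3c.png',a)
i=w['frame'][100:400,230:500,::-1]
cv2.imwrite('pics/wrist3c.png',cv2.resize(i,None,fx=2,fy=2,interpolation=2))
print(get_obs()['wrist_force'],get_obs()['wrist_torque'],sh(get_obs()['tool_pos']))
```

```text
[-7.77120537  0.04772339  4.79333621] [ 0.05677425  0.93375895 -0.03272931] [-74.09035162  -3.94777569]
```

View pics/side3c.png

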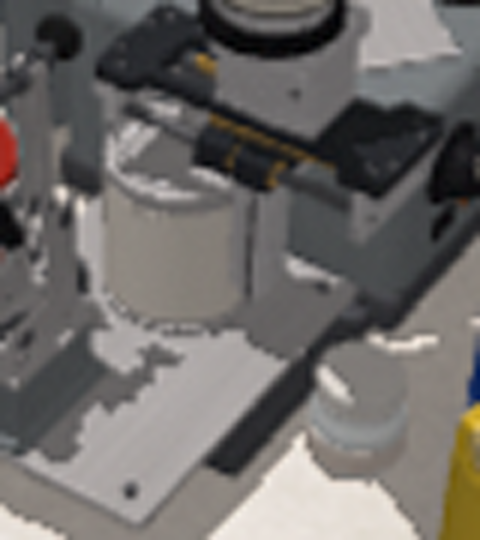

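View pics/wrist3c.png

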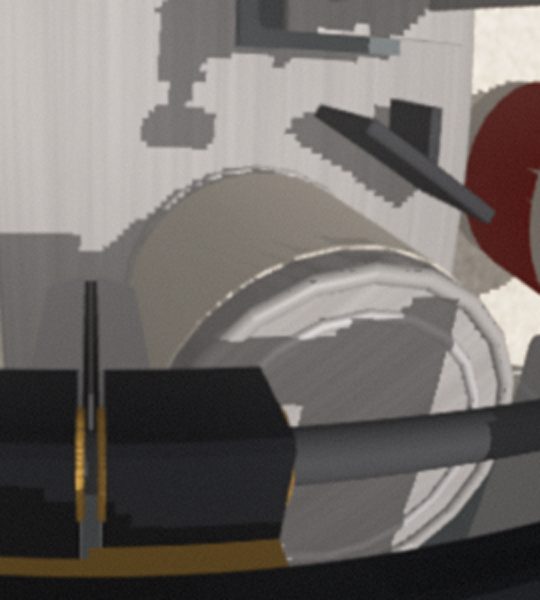

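```bash
python3 -m crank '[{"tx":0,"ty":0.25,"tz":0,"twist":0,"grip":0},{"tx":0,"ty":0.25,"tz":0,"twist":0,"grip":0},{"tx":0,"ty":0.25,"tz":0,"twist":0,"grip":0},{"tx":0,"ty":0.25,"tz":0,"twist":0,"grip":0},{"tx":0,"ty":0,"tz":0,"twist":0,"grip":0}]'
python3 - <<'E'
from wr import *
o=get_obs();print(o['wrist_force'],o['wrist_torque'],sh(o['tool_pos']))
E
```

```text
time: 7.98
tool_pos: [0.5055, -0.2189, 0.096]
ee_rot: [-3.121, -0.009, 1.591]
wrist_force: [-29.5, 12.5, 23.2]
width: 0.0004
[-29.51224618  12.48672001  23.15295845] [ 1.6321458   4.00175716 -0.05480214] [-71.00215136   0.08083818]
```

```bash
python3 - <<'E'
from wr import *
for n in ['side','wrist','scene']:
    s=snap(n,n+'4.png')
    x0,y0,w,h={'side':(270,140,110,110),'wrist':(200,60,330,340),'scene':(180,130,120,120)}[n]
    cv2.imwrite(f'pics/{n}4c.png',cv2.resize(s['frame'][y0:y0+h,x0:x0+w,::-1],None,fx=580/h,fy=580/h,interpolation=2))
E
python3 -m crank '[{"tx":0,"ty":-0.6,"tz":0,"twist":0,"grip":0},{"tx":0,"ty":-0.6,"tz":0,"twist":0,"grip":0},{"tx":0,"ty":-0.6,"tz":0,"twist":0,"grip":0},{"tx":0,"ty":0,"tz":0,"twist":0,"grip":0},{"tx":0,"ty":0,"tz":0,"twist":0,"grip":0}]'
```

```text
time: 8.75
tool_pos: [0.4966, -0.2232, 0.0945]
ee_rot: [3.141, 0.0, 1.591]
wrist_force: [1.0, -0.0, 0.3]
width: 0.0006
```

View pics/side4c.png

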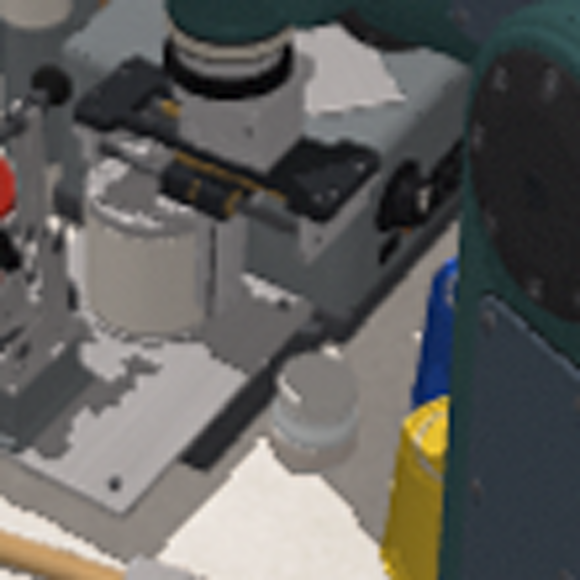

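View pics/wrist4c.png

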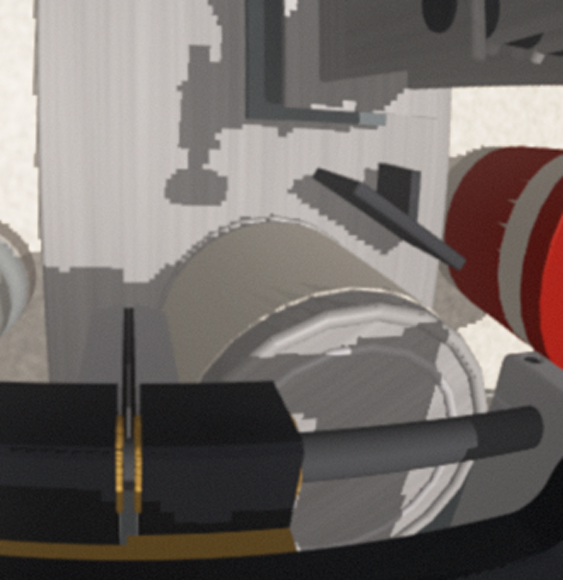

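View pics/scene4c.png

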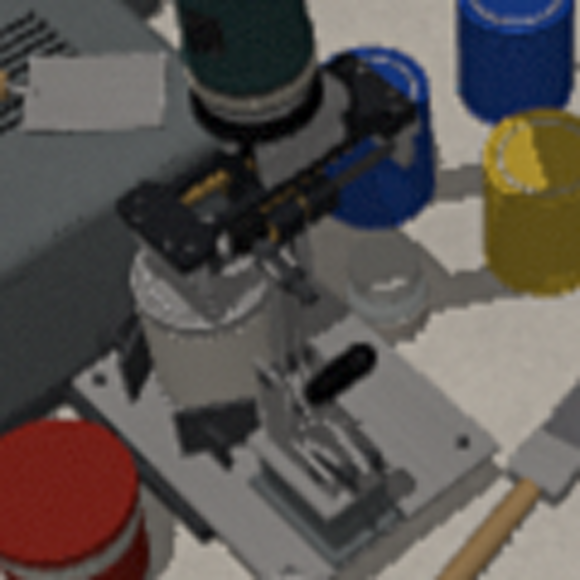

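```bash
python3 -m crank '[{"tx":0,"ty":-1.5,"tz":0,"twist":0,"grip":0},{"tx":-1.9,"ty":0,"tz":-0.5,"twist":0,"grip":0},{"tx":-1.8,"ty":0,"tz":-0.5,"twist":0,"grip":0},{"tx":0,"ty":0,"tz":0,"twist":-10,"grip":0},{"tx":0,"ty":0,"tz":0,"twist":-10,"grip":0},{"tx":0,"ty":0,"tz":0,"twist":-10,"grip":0},{"tx":0,"ty":0,"tz":0,"twist":0,"grip":0},{"tx":0,"ty":0,"tz":0,"twist":0,"grip":0}]'
python3 - <<'E'
from wr import *
o=get_obs();print(o['wrist_force'],sh(o['tool_pos']))
for n in ['side','wrist','scene']:
    s=snap(n,n+'5.png')
    x0,y0,w,h={'side':(270,140,110,110),'wrist':(200,60,330,340),'scene':(180,130,120,120)}[n]
    cv2.imwrite(f'pics/{n}5c.png',cv2.resize(s['frame'][y0:y0+h,x0:x0+w,::-1],None,fx=580/h,fy=580/h,interpolation=2))
E
```

```text
time: 9.75
tool_pos: [0.4822, -0.2611, 0.1047]
ee_rot: [3.141, 0.001, 2.111]
wrist_force: [-0.1, 0.1, 0.2]
width: 0.0005
[-0.13666014  0.08613355  0.18274151] [-95.2420627 -41.604321 ]
```

View pics/side5c.png

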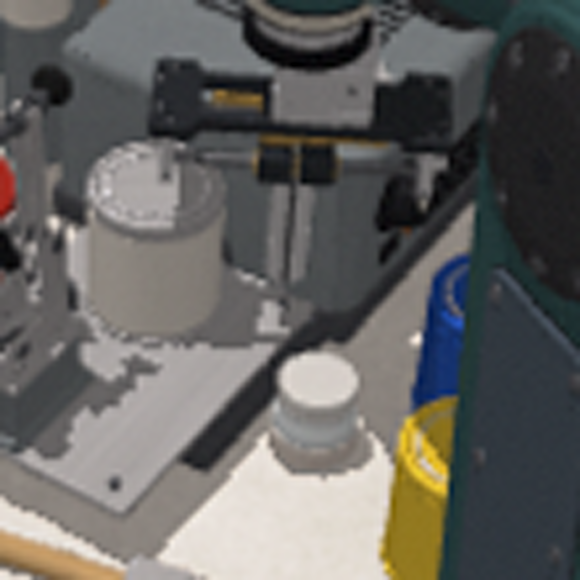

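View pics/wrist5.png

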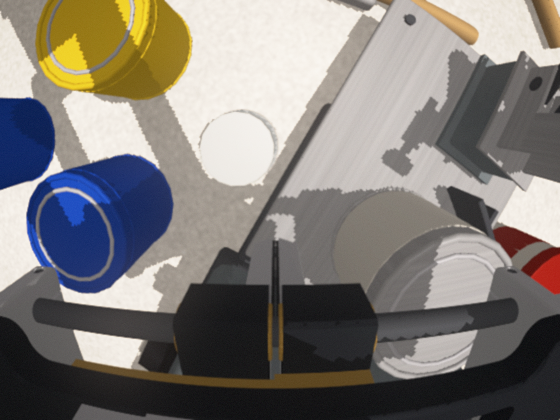

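View pics/scene5c.png

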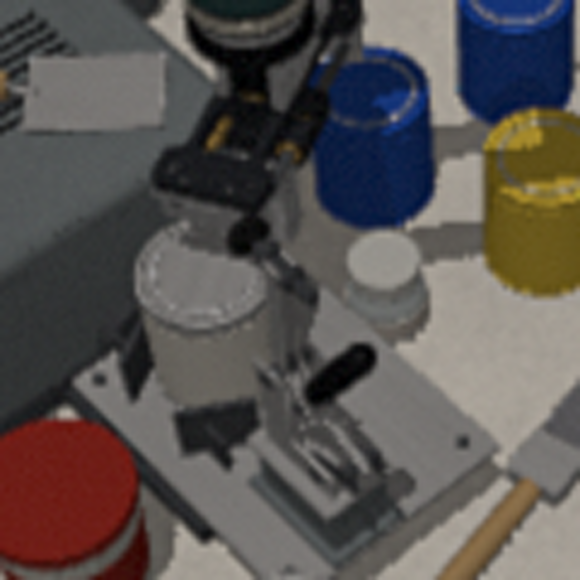

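```bash
cat >> wr.py <<'E'
def fray(s,u,z):
    d=s['R'].T@np.linalg.inv(s['intrinsics'])@np.array([*u,1]); c=-s['R'].T@s['t']; return (c+d*(z-c[2])/d[2])
E
python3 - <<'E'
from wr import *
for n,u in [('side',(299.6,175.6)),('scene',(222,186.5))]:
    s=cams.snapshot(n); print(n,sh(fray(s,u,.152)))
    for d in cams.outline_of(s,'can')[:5]:
        ys,xs=np.where(d['region']); print(round(d['conf'],2),d['centre'],xs.min(),xs.max(),ys.min(),ys.max())
E
```

```text
side [-19.87118931  -7.8054695 ]
0.94 [299.1, 185.6] 286 312 167 204
0.73 [352.1, 206.0] 348 357 191 215
0.72 [347.7, 233.3] 343 355 216 253
scene [-13.40688605  -7.13077612]
0.95 [222.4, 198.1] 208 235 176 214
0.89 [284.4, 135.8] 274 298 120 155
0.82 [257.7, 164.2] 244 269 140 177
0.59 [291.0, 171.1] 280 305 153 191
```

```bash
python3 -m crank '[{"tx":-1,"ty":0,"tz":0,"twist":0,"grip":0},{"tx":0,"ty":1.2,"tz":0,"twist":0,"grip":0},{"tx":0,"ty":1,"tz":0,"twist":0,"grip":0},{"tx":0,"ty":0.3,"tz":0,"twist":0,"grip":0},{"tx":0,"ty":0.3,"tz":0,"twist":0,"grip":0},{"tx":0,"ty":0.3,"tz":0,"twist":0,"grip":0},{"tx":0,"ty":0.3,"tz":0,"twist":0,"grip":0}]'
python3 - <<'E'
from wr import *
o=get_obs();print(o['wrist_force'],sh(o['tool_pos']))
E
```

```text
time: 10.98
tool_pos: [0.5139, -0.2528, 0.1054]
ee_rot: [-3.136, -0.0, 2.113]
wrist_force: [-7.5, -3.5, 5.0]
width: 0.001
[-7.50984721 -3.5021462   5.02369464] [-63.36532175 -33.94601363]
```

```bash
python3 -m crank '[{"tx":0,"ty":0.3,"tz":0,"twist":0,"grip":0},{"tx":0,"ty":0.3,"tz":0,"twist":0,"grip":0},{"tx":0,"ty":0.3,"tz":0,"twist":0,"grip":0},{"tx":0,"ty":0.2,"tz":0,"twist":0,"grip":0}]'
python3 - <<'E'
from wr import *
o=get_obs();print(o['wrist_force'],sh(o['tool_pos']))
E
```

```text
time: 11.48
tool_pos: [0.5233, -0.247, 0.1053]
ee_rot: [-3.136, -0.0, 2.113]
wrist_force: [-8.4, -2.7, 4.7]
width: 0.0005
[-8.36634794 -2.73791917  4.73354226] [-53.83932682 -28.41865462]
```

```bash
python3 -m crank '[{"tx":0,"ty":0.2,"tz":0,"twist":0,"grip":0},{"tx":0,"ty":0.2,"tz":0,"twist":0,"grip":0},{"tx":0,"ty":0,"tz":0,"twist":0,"grip":0}]'
python3 -m crank '[{"tx":0,"ty":0.15,"tz":0,"twist":0,"grip":0},{"tx":0,"ty":0,"tz":0,"twist":0,"grip":0}]'
python3 - <<'E'
from wr import *
o=get_obs();print(o['wrist_force'],sh(o['tool_pos']))
for n in ['side','scene']:
    s=snap(n,n+'6.png')
    x0,y0,w,h={'side':(270,140,110,110),'wrist':(200,60,330,340),'scene':(180,130,120,120)}[n]
    cv2.imwrite(f'pics/{n}6c.png',cv2.resize(s['frame'][y0:y0+h,x0:x0+w,::-1],None,fx=580/h,fy=580/h,interpolation=2))
E
```

```text
time: 11.85
tool_pos: [0.5269, -0.2448, 0.1053]
ee_rot: [-3.137, -0.0, 2.113]
wrist_force: [-7.7, -2.0, 4.2]
width: 0.0009
time: 12.1
tool_pos: [0.5281, -0.2442, 0.1053]
ee_rot: [-3.136, -0.0, 2.113]
wrist_force: [-7.8, -1.9, 4.5]
width: 0.0003
[-7.80787923 -1.94793866  4.51929047] [-48.98278131 -25.65872312]
```

View pics/side6c.png

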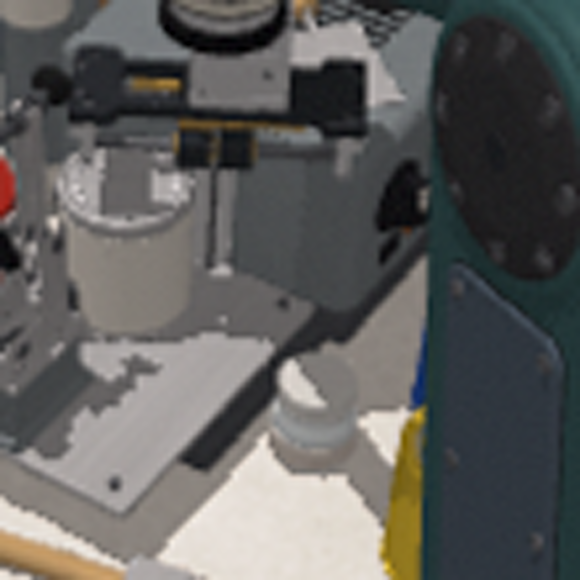

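View pics/scene6c.png

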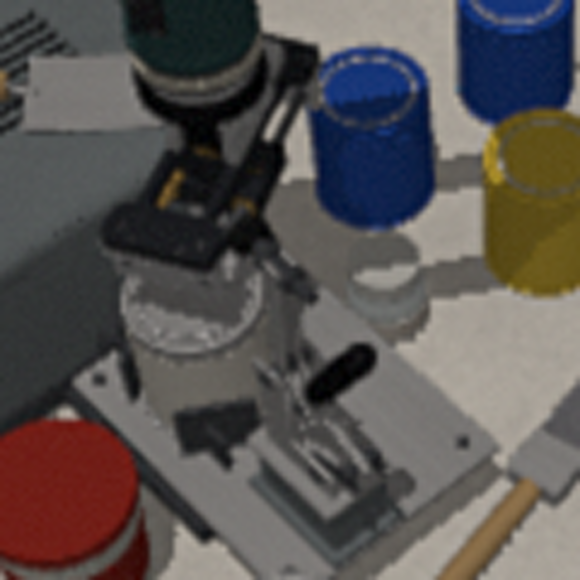

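Run:
```python
from wr import *
s=cams.snapshot('side'); print(sh(fray(s,(294.3,175.7),.152)), sh(fray(s,(296.2,200.5),.055)))
print('cam',-s['R'].T@s['t'])
def P(X):
    c=s['intrinsics']@(s['R']@X+s['t']); return c[:2]/c[2]
p=np.load('p.npy');c,sn=np.cos(p[2]),np.sin(p[2]);R=np.array([[c,-sn],[sn,c]])
im=cv2.imread('pics/side6.png'); x0,y0,f=265,140,5.5
im=cv2.resize(im[y0:y0+110,x0:x0+130],None,fx=f,fy=f,interpolation=2)
def draw(pts,col):
    q=[tuple(((P(np.array([*(p[:2]+R@np.array(a[:2])/1000),a[2]/1000]))-(x0,y0)+.5)*f).astype(int)) for a in pts]
    for a,b in zip(q,q[1:]): cv2.line(im,a,b,col,1)
t=np.linspace(0,6.28,40)
draw([(43*np.cos(a),43*np.sin(a),152) for a in t],(0,0,255)); draw([(43*np.cos(a),43*np.sin(a),55) for a in t],(0,0,255))
o=get_obs(); T=sh(o['tool_pos']); a0=o['ee_rot'][2]-np.pi/2-p[2]; u=np.array([np.cos(a0),np.sin(a0)]); v=np.array([-u[1],u[0]])
for z in (o['tool_pos'][2]*1000-11,160): draw([(*(T+u*i*12.5+v*j*8),z) for i,j in [(1,1),(1,-1),(-1,-1),(-1,1),(1,1)]],(0,255,0))
draw([(*(T+u*i*88+v*j*37),o['tool_pos'][2]*1000+70) for i,j in [(1,1),(1,-1),(-1,-1),(-1,1),(1,1)]],(255,255,0))
cv2.imwrite('pics/ov6.png',im)
```

```text
[-5.89472445  2.70936651] [-21.75534949  11.22767693]
cam [-0.00984986  0.62299049  0.99766179]
```

View pics/ov6.png

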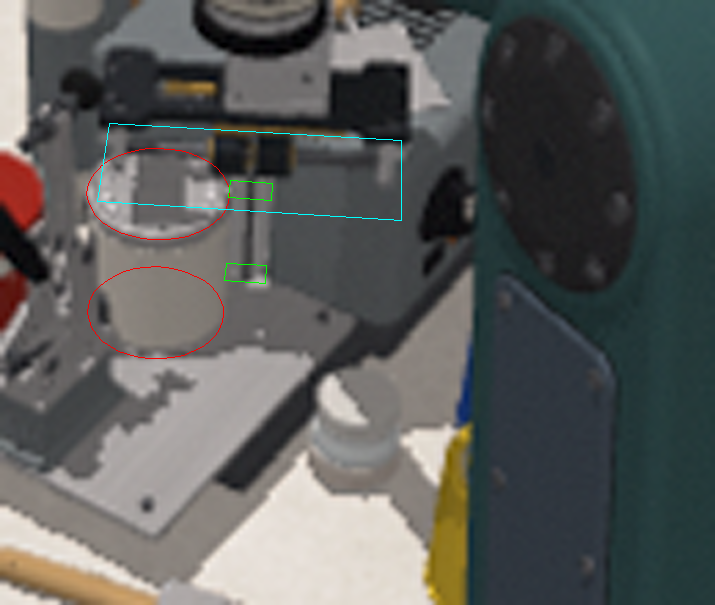

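```bash
python3 -m crank '[{"tx":0,"ty":-0.4,"tz":0,"twist":0,"grip":0},{"tx":0,"ty":-0.8,"tz":0,"twist":0,"grip":0},{"tx":0,"ty":-2,"tz":0,"twist":0,"grip":0},{"tx":0,"ty":-3,"tz":0,"twist":0,"grip":0},{"tx":0,"ty":0,"tz":0,"twist":0,"grip":0},{"tx":0,"ty":0,"tz":0,"twist":0,"grip":0}]'
cat > look.py <<'E'
import sys
from wr import *
tag=sys.argv[1]; p=np.load('p.npy');c,sn=np.cos(p[2]),np.sin(p[2]);R=np.array([[c,-sn],[sn,c]])
out=[]
for n,x0,y0 in [('side',265,145),('scene',190,150)]:
    s=cams.snapshot(n); f=6
    im=cv2.resize(s['frame'][y0:y0+90,x0:x0+65,::-1],None,fx=f,fy=f,interpolation=2); im2=im.copy()
    for z in (152,55):
        q=[]
        for a in np.linspace(0,6.28,40):
            X=np.array([*(p[:2]+R@np.array([43*np.cos(a),43*np.sin(a)])/1000),z/1000]); k=s['intrinsics']@(s['R']@X+s['t']); q.append((k[:2]/k[2]-(x0,y0)+.5)*f)
        cv2.polylines(im2,[np.array(q).astype(int)],False,(0,0,255),1)
    out.append(im2)
cv2.imwrite(f'pics/look{tag}.png',np.hstack(out))
o=get_obs();print(o['time'],o['wrist_force'],sh(o['tool_pos']))
E
python3 look.py 7
```

```text
time: 13.0
tool_pos: [0.4774, -0.275, 0.1046]
ee_rot: [3.141, 0.0, 2.114]
wrist_force: [-0.1, -0.6, -0.3]
width: 0.0004
13.1 [-0.05228442  0.09173628  0.47777974] [-99.89132929 -55.00420741]
```

View pics/look7.png

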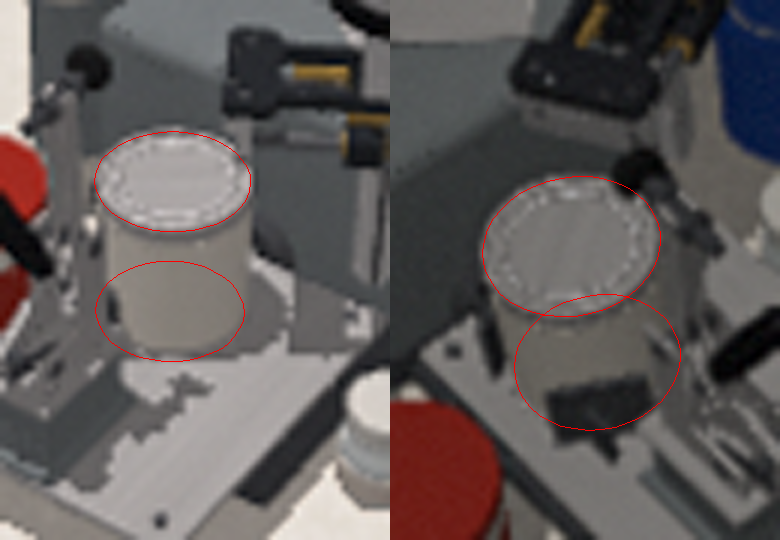

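```bash
python3 -m crank '[{"tx":0,"ty":2,"tz":0.4,"twist":0,"grip":0},{"tx":0,"ty":2,"tz":0.4,"twist":0,"grip":0},{"tx":0,"ty":1.2,"tz":0,"twist":0,"grip":0},{"tx":0,"ty":0,"tz":0,"twist":0,"grip":0},{"tx":0,"ty":0,"tz":0,"twist":0,"grip":0},{"tx":0,"ty":0.5,"tz":0,"twist":0,"grip":0},{"tx":0,"ty":0.3,"tz":0,"twist":0,"grip":0}]'
python3 -m crank '[{"tx":0,"ty":0.2,"tz":0,"twist":0,"grip":0},{"tx":0,"ty":0,"tz":0,"twist":0,"grip":0}]'
python3 -m crank '[{"tx":0,"ty":0.1,"tz":0,"twist":0,"grip":0},{"tx":0,"ty":0,"tz":0,"twist":0,"grip":0}]'
```

```text
time: 13.98
tool_pos: [0.5277, -0.2448, 0.097]
ee_rot: [-3.139, 0.0, 2.114]
wrist_force: [-8.2, -3.6, 5.5]
width: 0.0005
time: 14.22
tool_pos: [0.5284, -0.2444, 0.0975]
ee_rot: [-3.137, 0.0, 2.113]
wrist_force: [-7.5, -3.0, 4.9]
width: 0.0002
time: 14.48
tool_pos: [0.5289, -0.2441, 0.0976]
ee_rot: [-3.136, 0.0, 2.113]
wrist_force: [-8.6, -2.4, 6.2]
width: 0.0006
```

```bash
for i in 1; do python3 -m crank '[{"tx":0,"ty":0.2,"tz":0,"twist":0,"grip":0},{"tx":0,"ty":0,"tz":0,"twist":0,"grip":0}]'
python3 -m crank '[{"tx":0,"ty":0.2,"tz":0,"twist":0,"grip":0},{"tx":0,"ty":0,"tz":0,"twist":0,"grip":0}]'; done; python3 look.py 8
```

```text
time: 14.72
tool_pos: [0.529, -0.2441, 0.0979]
ee_rot: [-3.132, -0.0, 2.112]
wrist_force: [-12.4, -4.8, 7.7]
width: 0.0006
time: 14.98
tool_pos: [0.5291, -0.2441, 0.098]
ee_rot: [-3.129, -0.001, 2.111]
wrist_force: [-17.4, -7.5, 10.7]
width: 0.0008
15.075 [-17.70900784  -6.74104118   9.10072906] [-47.98337373 -25.56891968]
```

View pics/look8.png

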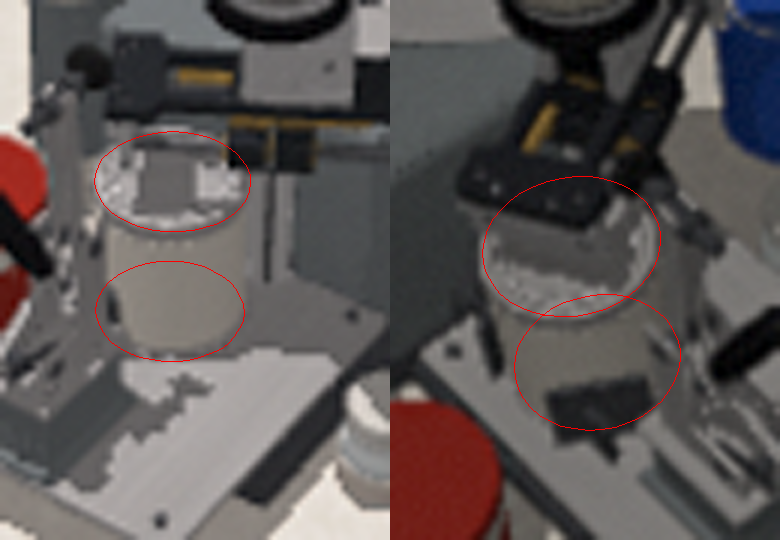

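```bash
python3 -m crank '[{"tx":0,"ty":-0.5,"tz":0,"twist":0,"grip":0},{"tx":0,"ty":-1,"tz":0,"twist":0,"grip":0},{"tx":0,"ty":-2.5,"tz":0,"twist":0,"grip":0},{"tx":0,"ty":0,"tz":-4,"twist":0,"grip":0},{"tx":0,"ty":0,"tz":-4,"twist":10,"grip":0},{"tx":0,"ty":0,"tz":-4,"twist":10,"grip":0},{"tx":0,"ty":0,"tz":-4,"twist":10,"grip":0},{"tx":0,"ty":0,"tz":0,"twist":0,"grip":0},{"tx":0,"ty":0,"tz":0,"twist":0,"grip":0}]'
python3 look.py 9
python3 - <<'E'
from wr import *
o=get_obs(); s=snap('wrist','wrist9.png'); i=s['frame'][60:330,230:500,::-1]; cv2.imwrite('pics/wrist9c.png',cv2.resize(i,None,fx=2.2,fy=2.2,interpolation=2))
E
```

```text
time: 16.2
tool_pos: [0.5003, -0.2607, 0.2553]
ee_rot: [-3.141, -0.001, 1.592]
wrist_force: [-0.7, 1.0, -0.4]
width: 0.0003
16.3 [-0.20406194 -0.37142805 -0.4564743 ] [-77.5985224 -41.293655 ]
```

View pics/look9.png

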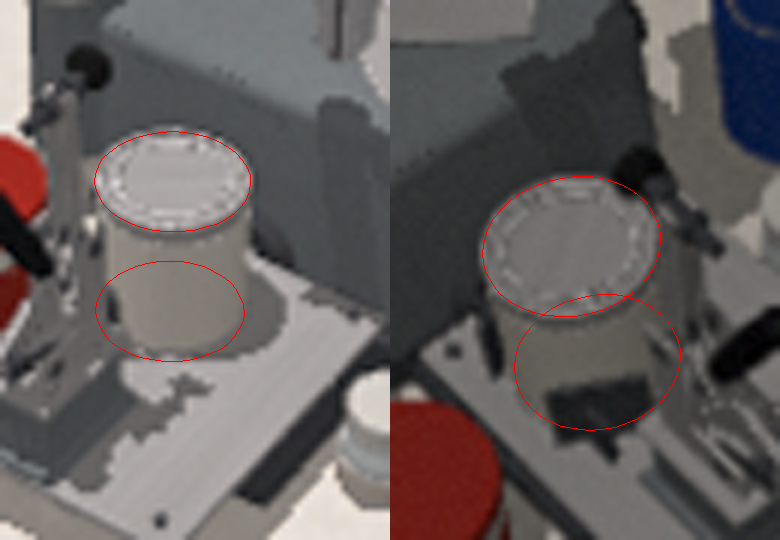

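View pics/wrist9.png

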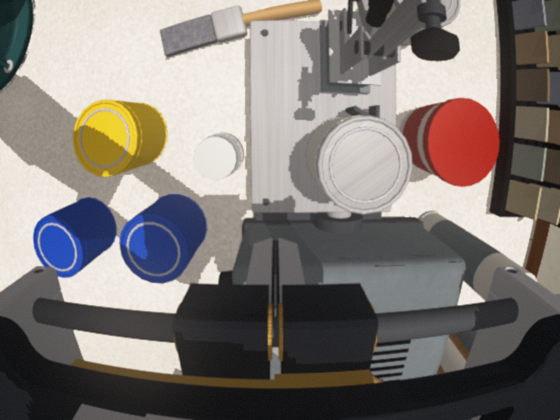

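```bash
python3 - <<'E'
from wr import *
o=get_obs(); s=cams.snapshot('wrist')
for nm,u,z in [('lid',(364,163),.152),('hole',(263,201),.055),('hole',(266,33),.055),('corner',(248,20),.055),('corner-68',(247,213),.055),('handle end?',(437,10),.262)]:
    print(nm,sh(wray(o,s,u,z)).round(1))
E
python3 - <<'E'
import cv2
i=cv2.imread('pics/wrist9.png')[0:130,290:480]
cv2.imwrite('pics/wrist9d.png',cv2.resize(i,None,fx=4,fy=4,interpolation=2))
i=cv2.imread('pics/wrist9.png')[70:230,230:430]
cv2.imwrite('pics/wrist9e.png',cv2.resize(i,None,fx=3.7,fy=3.7,interpolation=2))
E
```

```text
lid [-1.6  1.9]
hole [-92.  -54.7]
hole [-87.8 139.7]
corner [-108.1  156.3]
corner-68 [-111.   -69.2]
handle end? [ 10.1 101.4]
```

View pics/wrist9d.png

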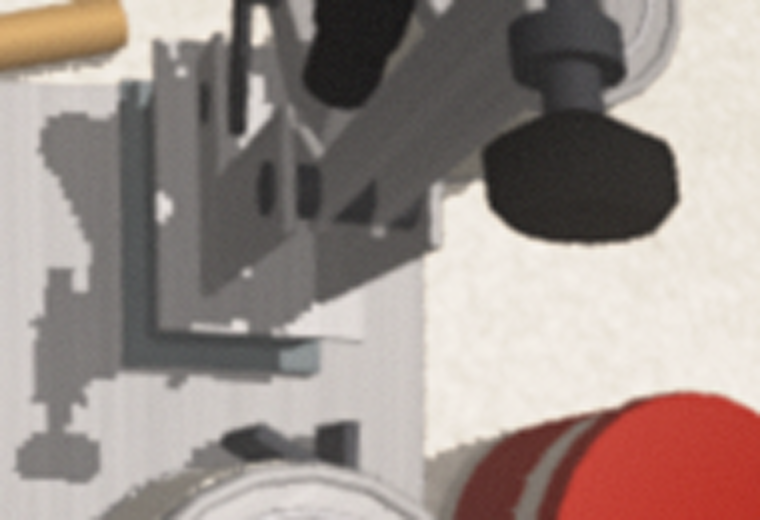

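View pics/wrist9e.png

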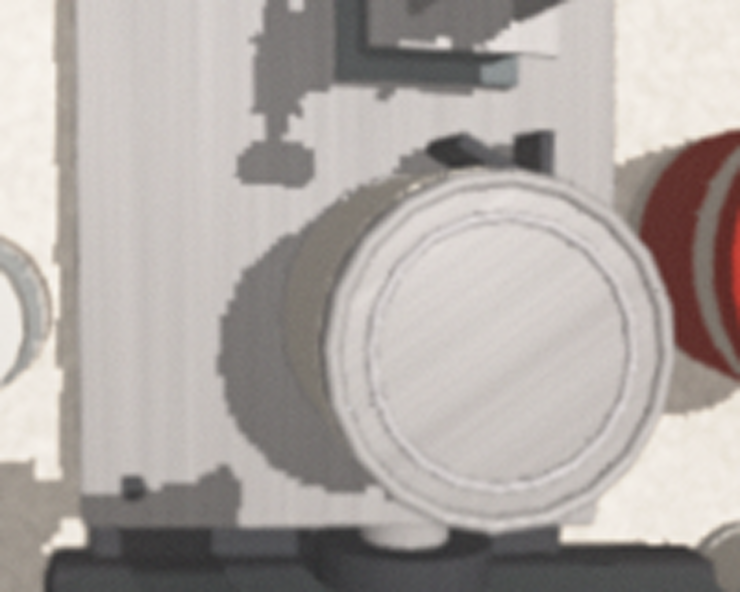

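```bash
python3 -m crank '[{"tx":4.2,"ty":0,"tz":0,"twist":0,"grip":0},{"tx":0,"ty":0,"tz":5,"twist":0,"grip":0},{"tx":0,"ty":0,"tz":5,"twist":0,"grip":0},{"tx":0,"ty":0,"tz":4,"twist":0,"grip":0},{"tx":0,"ty":0,"tz":1.8,"twist":0,"grip":0},{"tx":0,"ty":0,"tz":0,"twist":0,"grip":0},{"tx":0,"ty":0,"tz":0,"twist":0,"grip":0},{"tx":0,"ty":0.8,"tz":0,"twist":0,"grip":0},{"tx":0,"ty":0.6,"tz":0,"twist":0,"grip":0},{"tx":0,"ty":0,"tz":0,"twist":0,"grip":0}]'
python3 -m crank '[{"tx":0,"ty":0.4,"tz":0,"twist":0,"grip":0},{"tx":0,"ty":0,"tz":0,"twist":0,"grip":0}]'
python3 -m crank '[{"tx":0,"ty":0.2,"tz":0,"twist":0,"grip":0},{"tx":0,"ty":0,"tz":0,"twist":0,"grip":0}]'
```

```text
time: 17.65
tool_pos: [0.5145, -0.2188, 0.099]
ee_rot: [3.141, 0.001, 1.591]
wrist_force: [-0.3, -0.4, -0.0]
width: 0.0004
time: 17.9
tool_pos: [0.5178, -0.2185, 0.0984]
ee_rot: [-3.142, 0.0, 1.591]
wrist_force: [-0.2, 0.1, 0.4]
width: 0.0006
time: 18.15
tool_pos: [0.5197, -0.2185, 0.0985]
ee_rot: [-3.142, 0.0, 1.591]
wrist_force: [0.0, -0.5, 1.0]
width: 0.0002
```

```bash
python3 -m crank '[{"tx":0,"ty":0.2,"tz":0,"twist":0,"grip":0},{"tx":0,"ty":0,"tz":0,"twist":0,"grip":0}]'
python3 -m crank '[{"tx":0,"ty":0.2,"tz":0,"twist":0,"grip":0},{"tx":0,"ty":0,"tz":0,"twist":0,"grip":0}]'
```

```text
time: 18.4
tool_pos: [0.521, -0.2185, 0.0985]
ee_rot: [-3.14, 0.0, 1.591]
wrist_force: [-3.2, 0.2, 1.8]
width: 0.0007
time: 18.65
tool_pos: [0.5216, -0.2181, 0.0989]
ee_rot: [-3.137, -0.001, 1.591]
wrist_force: [-9.0, 1.3, 6.1]
width: 0.0004
```

```bash
python3 -m crank '[{"tx":0,"ty":0.2,"tz":0,"twist":0,"grip":0},{"tx":0.2,"ty":0,"tz":0,"twist":0,"grip":0},{"tx":0,"ty":0,"tz":0,"twist":0,"grip":0}]'
python3 -m crank '[{"tx":-0.2,"ty":0,"tz":0,"twist":0,"grip":0},{"tx":-0.2,"ty":0,"tz":0,"twist":0,"grip":0},{"tx":0,"ty":0,"tz":0,"twist":0,"grip":0}]'
python3 -m crank '[{"tx":0.2,"ty":0,"tz":0,"twist":0,"grip":0},{"tx":0,"ty":0,"tz":0,"twist":0,"grip":0},{"tx":0,"ty":0,"tz":0,"twist":0,"grip":0}]'
```

```text
time: 19.02
tool_pos: [0.5217, -0.218, 0.0991]
ee_rot: [-3.133, 0.003, 1.589]
wrist_force: [-13.2, -3.2, 7.5]
width: 0.0006
time: 19.4
tool_pos: [0.5216, -0.2183, 0.099]
ee_rot: [-3.133, -0.005, 1.591]
wrist_force: [-15.4, 6.7, 8.7]
width: 0.0001
time: 19.77
tool_pos: [0.5217, -0.2183, 0.099]
ee_rot: [-3.133, -0.001, 1.59]
wrist_force: [-14.1, 2.1, 8.4]
width: 0.0007
```

```bash
python3 -m crank '[{"tx":0,"ty":-0.5,"tz":0,"twist":0,"grip":0},{"tx":0,"ty":-1.5,"tz":0,"twist":0,"grip":0},{"tx":0,"ty":-2,"tz":0,"twist":0,"grip":0},{"tx":0,"ty":0,"tz":-5.5,"twist":0,"grip":0},{"tx":0,"ty":0,"tz":-5.5,"twist":0,"grip":0},{"tx":0,"ty":0,"tz":-5.5,"twist":0,"grip":0},{"tx":0,"ty":0,"tz":-5.6,"twist":0,"grip":0},{"tx":4.3,"ty":3,"tz":0,"twist":0,"grip":0},{"tx":4.3,"ty":3,"tz":0,"twist":0,"grip":0},{"tx":4.3,"ty":3,"tz":0,"twist":0,"grip":0},{"tx":0,"ty":0,"tz":0,"twist":0,"grip":0},{"tx":0,"ty":0,"tz":0,"twist":0,"grip":0}]'
python3 - <<'E'
from wr import *
o=get_obs();print(o['wrist_force'],sh(o['tool_pos']))
for n in ['side','scene','wrist']:
    s=snap(n,n+'10.png')
    if n!='wrist':
        x0,y0={'side':(230,110),'scene':(190,130)}[n]
        cv2.imwrite(f'pics/{n}10c.png',cv2.resize(s['frame'][y0:y0+130,x0:x0+130,::-1],None,fx=4.5,fy=4.5,interpolation=2))
E
```

```text
time: 21.28
tool_pos: [0.5727, -0.0887, 0.3194]
ee_rot: [-3.141, 0.001, 1.591]
wrist_force: [0.8, -0.2, 1.2]
width: 0.0
[ 0.76254965 -0.18585177  1.17984713] [ -0.93951678 128.76190094]
```

View pics/side10c.png

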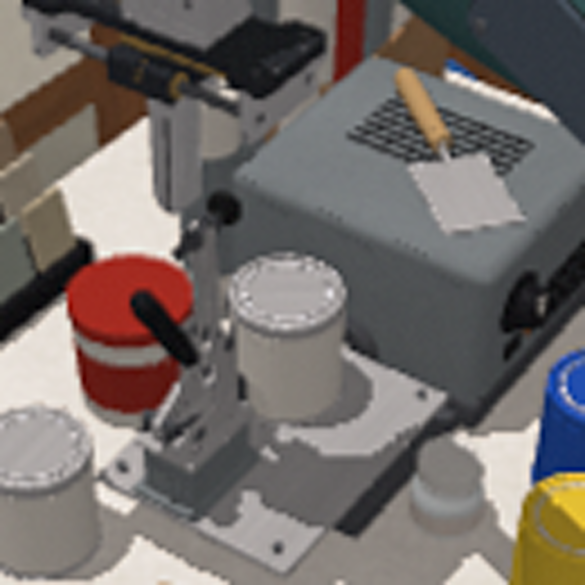

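View pics/scene10c.png

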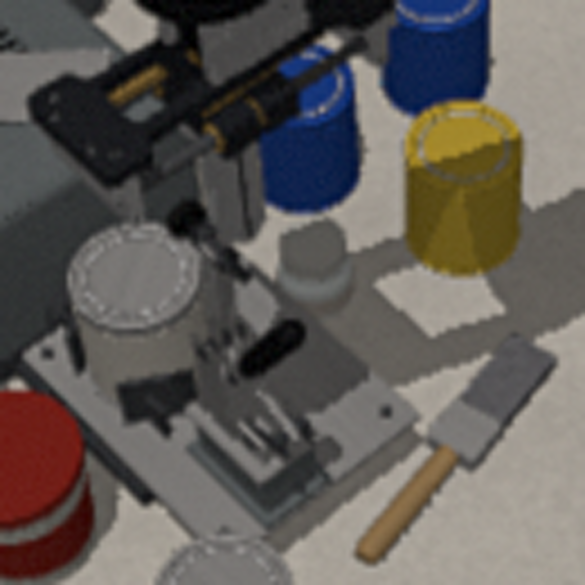

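View pics/wrist10.png

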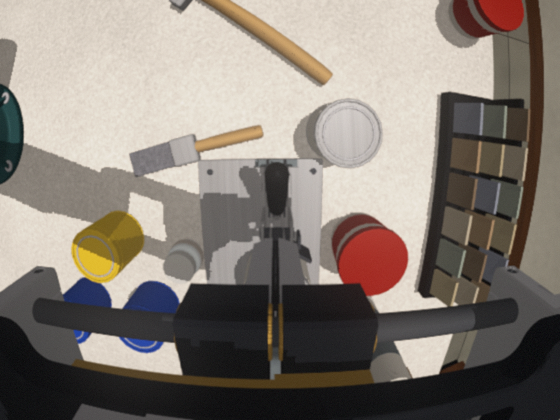

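```bash
python3 -m crank '[{"tx":0.4,"ty":0,"tz":2,"twist":0,"grip":0},{"tx":0,"ty":0,"tz":2,"twist":0,"grip":0},{"tx":0,"ty":0,"tz":1.8,"twist":0,"grip":0},{"tx":0,"ty":0,"tz":0,"twist":0,"grip":0},{"tx":0,"ty":0,"tz":0,"twist":0,"grip":0}]'
python3 - <<'E'
from wr import *
o=get_obs();print(o['wrist_force'],sh(o['tool_pos']))
for n in ['side','wrist']:
    s=snap(n,n+'11.png')
    if n!='wrist':
        x0,y0={'side':(230,110),'scene':(190,130)}[n]
        cv2.imwrite(f'pics/{n}11c.png',cv2.resize(s['frame'][y0:y0+100,x0:x0+100,::-1],None,fx=5.8,fy=5.8,interpolation=2))
E
```

```text
time: 22.05
tool_pos: [0.5731, -0.0848, 0.2623]
ee_rot: [3.14, 0.0, 1.59]
wrist_force: [0.4, 0.7, 0.7]
width: 0.0005
[0.3719296  0.67740398 0.69091618] [ -0.46634331 132.67862237]
```

View pics/side11c.png

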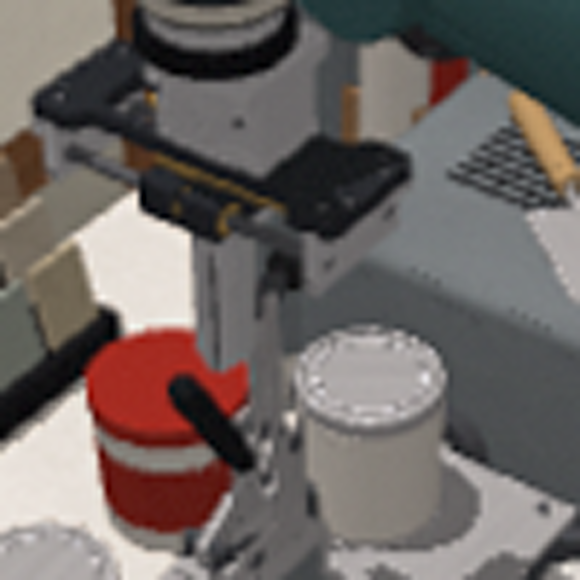

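View pics/wrist11.png

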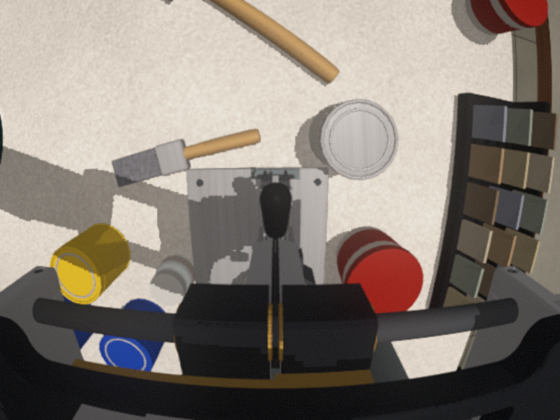

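```bash
python3 -m crank '[{"tx":1,"ty":0,"tz":0.6,"twist":0,"grip":0},{"tx":0.5,"ty":0,"tz":0.1,"twist":0,"grip":0},{"tx":0.5,"ty":0,"tz":0.1,"twist":0,"grip":0},{"tx":0.6,"ty":0,"tz":0.1,"twist":0,"grip":0},{"tx":0.6,"ty":0,"tz":0.1,"twist":0,"grip":0},{"tx":0,"ty":0,"tz":0,"twist":0,"grip":0}]'
python3 - <<'E'
from wr import *
o=get_obs();print(o['wrist_force'],sh(o['tool_pos']))
for n in ['side','wrist']:
    s=snap(n,n+'12.png')
    if n!='wrist':
        x0,y0={'side':(230,110),'scene':(190,130)}[n]
        cv2.imwrite(f'pics/{n}12c.png',cv2.resize(s['frame'][y0:y0+100,x0:x0+100,::-1],None,fx=5.8,fy=5.8,interpolation=2))
E
```

```text
time: 22.9
tool_pos: [0.5725, -0.0516, 0.2519]
ee_rot: [3.141, -0.001, 1.592]
wrist_force: [0.2, -0.6, 4.9]
width: 0.0005
[ 0.19257049 -0.63976738  4.89113767] [ -0.30768141 165.87254848]
```

View pics/side12c.png

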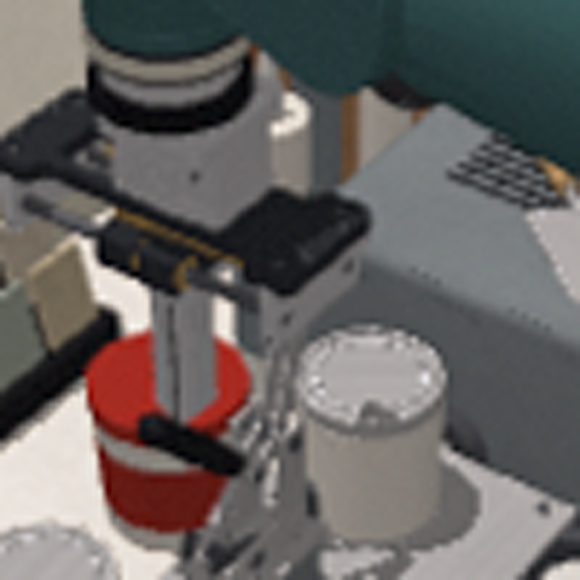

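View pics/wrist12.png

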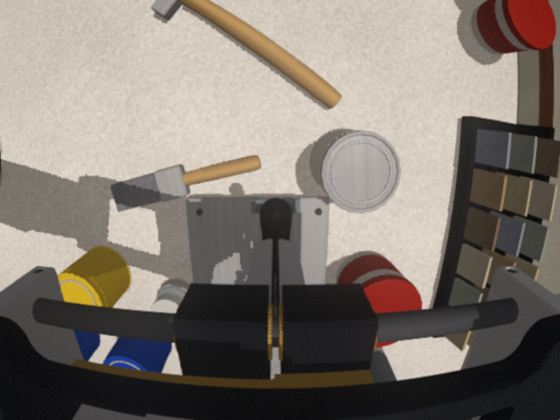

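```bash
python3 -m crank '[{"tx":0.8,"ty":0,"tz":0.1,"twist":0,"grip":0},{"tx":0.8,"ty":0,"tz":0.1,"twist":0,"grip":0},{"tx":0.8,"ty":0,"tz":0.3,"twist":0,"grip":0},{"tx":0.4,"ty":0,"tz":0.6,"twist":0,"grip":0},{"tx":0.3,"ty":0,"tz":0.6,"twist":0,"grip":0},{"tx":0,"ty":0,"tz":0,"twist":0,"grip":0}]'
python3 - <<'E'
from wr import *
o=get_obs();print(o['wrist_force'],sh(o['tool_pos']))
for n in ['side','wrist']:
    s=snap(n,n+'13.png')
    if n!='wrist':
        x0,y0={'side':(230,110),'scene':(190,130)}[n]
        cv2.imwrite(f'pics/{n}13c.png',cv2.resize(s['frame'][y0:y0+100,x0:x0+100,::-1],None,fx=5.8,fy=5.8,interpolation=2))
E
```

```text
time: 23.75
tool_pos: [0.5718, -0.0209, 0.2343]
ee_rot: [3.141, -0.0, 1.591]
wrist_force: [1.5, -3.1, 6.7]
width: 0.0002
[ 1.46892785 -3.10276102  6.73556826] [ -0.391122   196.57318272]
```

View pics/side13c.png

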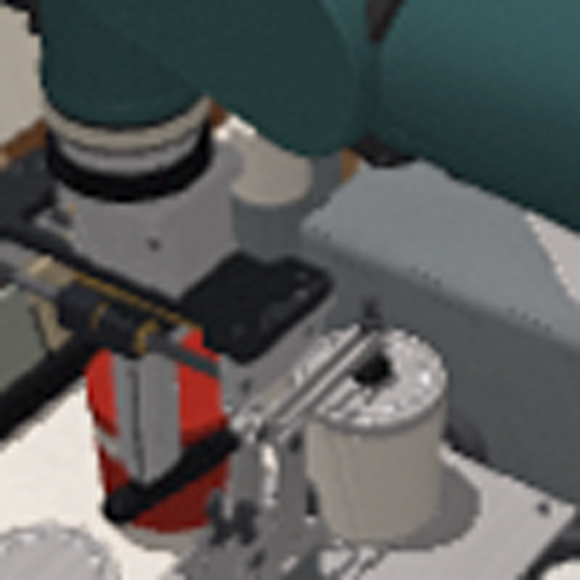

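```bash
python3 -m crank '[{"tx":0.1,"ty":0,"tz":0.5,"twist":0,"grip":0},{"tx":0.1,"ty":0,"tz":0.5,"twist":0,"grip":0},{"tx":0,"ty":0,"tz":0.5,"twist":0,"grip":0},{"tx":0,"ty":0,"tz":0.5,"twist":0,"grip":0},{"tx":0,"ty":0,"tz":0,"twist":0,"grip":0}]'
python3 -m crank '[{"tx":0,"ty":0,"tz":0.3,"twist":0,"grip":0},{"tx":0,"ty":0,"tz":0,"twist":0,"grip":0},{"tx":0,"ty":0,"tz":0,"twist":0,"grip":0}]'
python3 - <<'E'
from wr import *
o=get_obs();print(o['wrist_force'],sh(o['tool_pos']))
for n in ['side']:
    s=snap(n,n+'14.png')
    x0,y0=(230,110)
    cv2.imwrite(f'pics/{n}14c.png',cv2.resize(s['frame'][y0:y0+100,x0:x0+100,::-1],None,fx=5.8,fy=5.8,interpolation=2))
E
```

```text
time: 24.48
tool_pos: [0.5712, -0.0188, 0.2142]
ee_rot: [-3.14, -0.001, 1.591]
wrist_force: [-1.1, -0.6, 0.3]
width: 0.0003
time: 24.85
tool_pos: [0.5714, -0.0187, 0.2135]
ee_rot: [3.14, -0.001, 1.591]
wrist_force: [-2.1, 2.0, 8.8]
width: 0.0006
[-2.06675793  2.00553279  8.79632321] [ -0.69958874 198.81571604]
```

View pics/side14c.png

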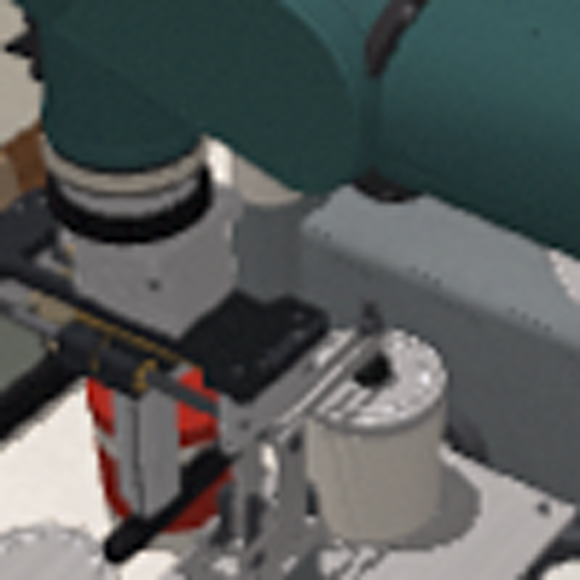

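```bash
python3 -m crank '[{"tx":0,"ty":0,"tz":-0.5,"twist":0,"grip":0},{"tx":0,"ty":0,"tz":-2,"twist":0,"grip":0},{"tx":0,"ty":0,"tz":-5,"twist":0,"grip":0},{"tx":0,"ty":0,"tz":-5,"twist":0,"grip":0},{"tx":4,"ty":0,"tz":-3,"twist":0,"grip":0},{"tx":5,"ty":0,"tz":0,"twist":0,"grip":0},{"tx":5,"ty":0,"tz":0,"twist":0,"grip":0},{"tx":0,"ty":0,"tz":0,"twist":0,"grip":0},{"tx":0,"ty":0,"tz":0,"twist":0,"grip":0}]'
python3 - <<'E'
from wr import *
o=get_obs();print(o['wrist_force'])
out=[]
for n,x0,y0 in [('side',230,130),('scene',170,130)]:
    s=snap(n,n+'15.png')
    out.append(cv2.resize(s['frame'][y0:y0+110,x0:x0+110,::-1],None,fx=3.6,fy=3.6,interpolation=2))
cv2.imwrite('pics/l15.png',np.hstack(out))
E
```

```text
time: 26.02
tool_pos: [0.569, 0.1202, 0.3656]
ee_rot: [-3.14, 0.001, 1.591]
wrist_force: [0.4, -0.5, 0.1]
width: 0.0004
[ 0.42021527 -0.46533112  0.14491835]
```

View pics/l15.png

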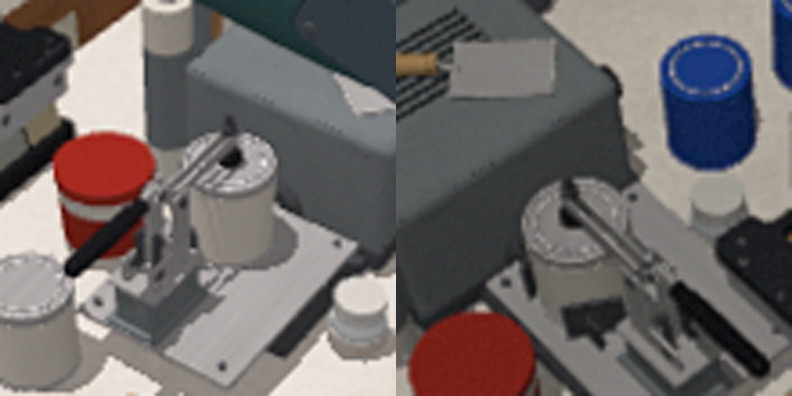

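View pics/scene15.png

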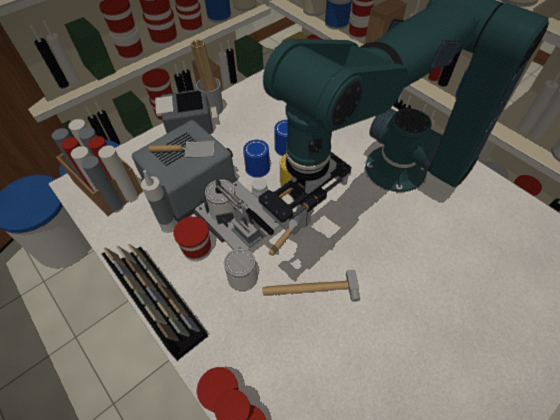

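```bash
python3 look.py 16; python3 -c "
from bench import ticket; print(ticket.close_job())"
```

```text
26.225 [0.4658087  1.48652007 0.05239539] [-1.74832868e-02  3.36812476e+02]
the job is handed in; nothing more can be done
None
```

View pics/look16.png

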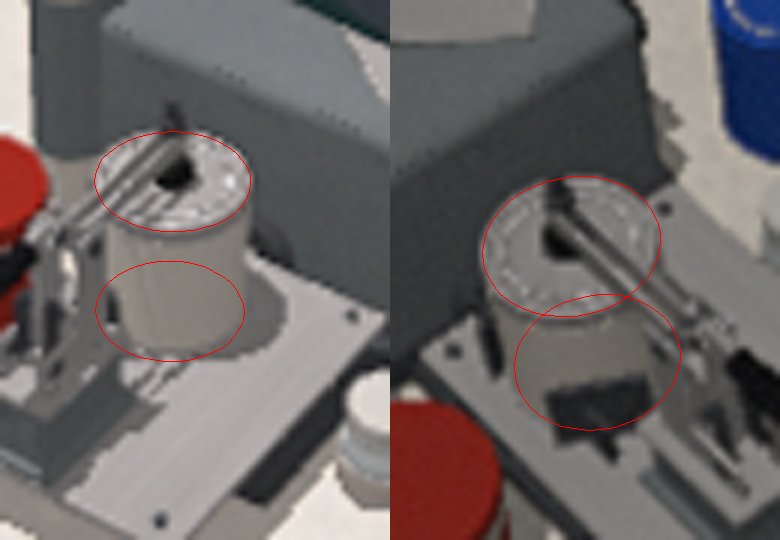

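The can is in the V stop and the toggle clamp is locked, with the rubber foot on the middle of the lid. I handed the job in at about 26 s.

- **Seating the can:** The first straight push jammed against one face of the stop, with the wrist force reaching about 34 N sideways. I backed off and pushed along the V face at 30 degrees instead. Then I pressed straight in; at about 15 N the can no longer moved in x or y. The straight-in contact point puts its centre within about 1 mm of home in x. The pictures give about 2 mm, which is the calibration limit.
- **Locking the clamp:** I pushed the handle over and down. The push force dropped to zero at the snap, then the handle met its stop.
- **Last pictures:** The can stands upright with its lid on the expected home outline in both fixed cameras. The handle is level and stayed down after release. In the pictures the other things look unmoved, and the robot is clear of everything.

**Tipping:** While I pushed at 30 degrees, one side view made the can look as if it was leaning. The wrist also showed an upward force of 4 to 10 N during steady pushing (23 N at the jam), so the fingers were probably bearing on the lid rim. The can stood upright each time I backed off, but I can't rule out a brief slight tilt.

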